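# Feel for the index slot under the hood

## Robot

A 7-joint arm with a two-finger parallel gripper is mounted at the origin on a cart in front of the work surface, level with it; the furniture and walls round the work are solid. World frame = base frame: x ahead of the robot, y to its left, z up, the work surface at z = 0. Lengths are in m, angles in rad, forces in N, time in s.
With the tool pointing down it reaches from about 0.35 to 0.9 m from the base axis. Payload 8.1 kg.
Tool frame: the origin (TCP) lies at the very end of the fingers, on their centre line; the grasp point (between the pads) lies 19 mm behind it; z points along the fingers, y is the line along which they close (so a half turn about z gives the same grasp; the last joint's range is limited). The gripper opens to 92 mm and grips with 3 to 60 N. Pads are 19 mm wide; open, the fingers measure 130 mm over their backs; the gripper's body (75 mm by 190 mm) begins 47 mm behind the grasp point.
Start: joints at [-1.403, 0.434, 0.025, 1.573, -0.012, 1.134, -0.075], TCP at [0.167, 0.602, 0.196] pointing down, gripper open.
Joint ranges: [-2.62, 2.62], [-0.44, 2.09], [-1.27, 1.32], [0.08, 2.57], [-1.32, 4.46], [0.12, 2], [-2.74, 2.74]. Speed limits (rad/s): [2.22, 2.22, 3.01, 3.01, 3.14, 3.14, 3.14].

## Interface

Orientations are given as a rotation vector (axis times angle).
In Python, from cell import arm gives the robot as it stands.
- The arm moves only by the tool jog_arm, never from a script. Its argument "rows" is a list of rows, each a list of 3 entries, a list of its own where there are three numbers: the shift along the world's x, y, z in cm, then the turn, a rotation vector about the world's x, y, z in degrees, then the opening, from 0 (shut) to 1 (fully open). A call has 1 to 8 rows; each row is the pose to reach, as a shift and turn from the pose commanded when the call began; what a row does not reach only later rows make up. A row lasts 1/8 s, in which the tool goes at most 62.5 mm and 10.7 degrees, less where a joint would pass 70% of its speed; a pose out of reach is approached as far as the arm can. A call with a gripper value outside its range is refused whole. The fingers move at their own pace and stop on an object; "newtons" is the grip in N (left out, the last holds). Time passes only in rows, so rows that repeat a pose let the fingers close. It gives the time, the measured TCP pose, the force, the opening and the grip force at its end, in the units of the state.
- arm.observe(): the state, without advancing time (a new reading comes with each control period).
- arm.get_image(name): name is "scene" or "top" or "wrist"; returns a dict with "img" (384x512x3 uint8, red, green, blue), "depth" (384x512 float32, m along the optical axis (not along the pixel's ray), 0 where there is no reading), "fx", "fy", "cx", "cy" (pixels), "rvec" (rotation vector, rad) and "tvec" (3), from world to camera coordinates, as OpenCV has them; the wrist camera has in their place "mount" (4x4, takes a point from camera to tool coordinates, whose origin is the TCP and whose axes are the flange's). Camera axes: x right, y down, z forward; pixel columns grow to the right and rows downward; lengths in m; the calibration is good to about 2 mm. A picture is of the moment at which its call begins: read the wrist's pose just before it.
- arm.sign_off(): hands the job in; it is judged then, once.
The state is a dict: "clock": time; "joints": joint angles; "dq": joint speeds; "joint_efforts": joint torques, N m; "position": TCP position; "ee_rot": TCP orientation; "force": force on the tool from outside, world axes, zero at the start; "ft_torque": the same for the moment, N m; "width": opening from 0.0 (shut) to 1.0 (fully open); "gripper_force": force on a finger pad.
Only numpy, scipy, OpenCV 4.12 (cv2) and the standard library are available. Lean on these libraries where they do the work, as an engineer would, in place of code of your own. Each camera call takes 0.05 s, during which the arm holds its last target. There are 200 camera calls.

## Task

Take the index gauge out of its stand and, leaning it in under the hood of the rail, set its round foot on the track at the end nearer the robot. Draw it along the track toward the far end until it drops into the slot, which the eye cannot tell from the dark bands printed on the track; stop there without running on to the far end, let the foot go fully down and leave the gauge leaning on the rest bar. Leave the jar, the bit box and the tape roll where they are.

Things in the scene. Friction and masses are not known exactly. Their poses are not given: they have to be found in the camera images.
- gauge: Index gauge, loose, 60 to 130 g, 146 mm long: steel blade 18 mm wide (its x) and 5 mm thick (its y) with a half-round foot of radius 9 mm, and a black handle on top. Origin: centre of the round foot, so 9 mm above its lowest point at any lean; z runs up the shaft, y is the blade's normal. At the start it stands upright in the stand, the foot's lowest point 8 mm above the bench.
- gauge_grip (a point): Middle of the gauge's handle, 100 mm from the foot's centre along the shaft. The handle is 24 mm (gauge x) by 16 mm (gauge y) and runs 37 mm up and down from here. Grip it across the 16 mm, fingers pointing along the shaft; about 60 N or more holds it. It can still turn in the fingers about gauge y if the foot is pressed hard.
- stand: Fixed stand: aluminium block 60 x 44 mm, 62 mm high, on a dark plate 110 x 90 x 8 mm, with a pocket (20 x 7 mm, 54 mm deep) that holds the gauge, gauge axes parallel to the stand's. Lift the gauge straight up by 60 mm or more to clear it. Origin: middle of the underside.
- rail: Fixed index rail, 84 x 236 mm, 102 mm high: dark base, grey hood. Origin: on the bench under the middle of the track; z up. Its open mouth faces its -x (the robot's right). The track runs along its y; the +y end is nearer the robot. Set the gauge with its y along rail y, leaned 32 to 44 degrees from vertical, handle toward rail -x and up, foot centre at about x = 0.
- rail_track (a point): Middle of the track's top, 42 mm above the bench, axes as the rail: level, from a lip at x = -18 mm (2 mm higher, 8 mm wide) to the back wall at x = +18 mm; solid end blocks at y = +70 and -70 mm. Of its dark cross bands one is a straight-sided slot, 8 mm wide, 12 mm deep, lip to wall, in y = -38 to +38 mm, new each time. Foot centre: 9 mm above here on the track, 3 mm below when fully down.
- rail_hood (a point): Middle of the hood's front lower edge, 54 mm above the track and 16 mm on the mouth's side (rail -x) of its middle line. The hood is 6 mm thick and reaches from here over the whole track to the back wall; it keeps the gauge from standing upright on the track.
- rail_rest (a point): Middle of the rest bar's axis: round, 8 mm thick, along rail y, 50 mm on the mouth's side of the track's middle line, 30 mm above the track, held by arms at y = +80 and -80 mm; a thin apron slopes from it down to the lip. With the foot down in the slot the released shaft leans on it at 40 to 50 degrees from vertical; with the foot on the track and the shaft at 38 degrees it stays clear of both.
- jar_nuts: loose bystander, a jar 57 mm wide and 76 mm high; origin at the centre of its underside
- bit_box: loose bystander, a flat box 63 x 106 mm, 22 mm high; origin at the centre of its underside
- tape_roll: loose bystander, a roll of tape 62 mm across, 19 mm high, lying flat; origin at the centre of its underside
There are look-alikes about, which are no part of the job. There is more than one size of the gauge; the one meant has the size given above.

How it is judged:
On the way:
1. the gauge's foot stands on the track, within 22 mm of the end nearer the robot (y of gauge in the frame of rail between 0.048 and 0.07 m and x of gauge in the frame of rail between -0.014 and 0.014 m and z of gauge in the frame of rail between 0.046 and 0.0535 m), for 0.1 s.
At the end, for the whole second after the job is handed in: The gauge is released and at rest with its foot in the slot, at least 9 of the 12 mm down (origin 34 to 42 mm above the rail's underside, within 14 mm of the track's middle line), leaning 29 to 57 degrees on the rail (z of gauge in the frame of rail between 0.034 and 0.042 m and x of gauge in the frame of rail between -0.014 and 0.014 m and y of gauge in the frame of rail between -0.045 and 0.045 m and angle between gauge's own z axis and vertical between 0.5 and 1 rad and contact force between gauge and rail above 0.02 N and linear speed of gauge below 0.02 m/s); the robot touches nothing.
It fails at once if the gauge is run on along the track to within 12 mm of the far end block (y of gauge in the frame of rail between -0.08 and -0.058 m and x of gauge in the frame of rail between -0.018 and 0.018 m and z of gauge in the frame of rail below 0.056 m).
It fails at once if the jar, the bit box or the tape roll is shifted by more than 20 mm (distance of any of jar_nuts, bit_box, tape_roll from where it was at the start of the episode above 0.02 m).
It also fails if it takes over 66 s, if anything falls off the work surface, if the arm or the gripper's body presses on something with over 40 N, if the wrist force passes 120 N, or if a joint passes its speed limit or range.

## Working session

There is one attempt and no reset: what is moved stays moved. The work goes in short steps, Python scripts to look and compute and a tool call to move; the robot and the scene stay as the last step left them, time stands still between calls to the robot, and variables do not carry over. Pictures are saved under pics/ and viewed, at most 10 in all, crops included, and the job is handed in when it is done.

Besides the shell and the picture viewer there is one more tool, called after "Request:" as name([rows], argument=value, ...), one row to a line, values as JSON. jog_arm: Moves the arm, as the interface text tells. Its arguments: {"type":"object","properties":{"rows":{"type":"array","items":{"type":"array"}},"newtons":{"type":"number"}},"required":["rows"]}

```bash
mkdir -p pics; ls
cat > h.py <<'E'
import numpy as np, cv2
from scipy.spatial.transform import Rotation as R
from cell import arm
def grab(n):
    s=arm.observe(); d=arm.get_image(n)
    if n=="wrist":
        T=np.eye(4);T[:3,:3]=R.from_rotvec(s["ee_rot"]).as_matrix();T[:3,3]=s["position"]
        d["c2w"]=T@np.array(d["mount"])
    else:
        T=np.eye(4);T[:3,:3]=R.from_rotvec(np.ravel(d["rvec"])).as_matrix();T[:3,3]=np.ravel(d["tvec"]);d["c2w"]=np.linalg.inv(T)
    return d
def pts(d):
    v,u=np.mgrid[:384,:512];z=d["depth"]
    p=np.stack([(u-d["cx"])/d["fx"]*z,(v-d["cy"])/d["fy"]*z,z],-1)
    return p@d["c2w"][:3,:3].T+d["c2w"][:3,3]
def save(n,img,s=1):
    cv2.imwrite("pics/"+n,cv2.cvtColor(cv2.resize(img,None,fx=s,fy=s,interpolation=cv2.INTER_CUBIC),cv2.COLOR_RGB2BGR))
E
python3 - <<'E'
from h import *
for n in ["top","scene"]:
    d=grab(n); np.save("pics/%s_p.npy"%n,pts(d)); np.save("pics/%s_i.npy"%n,d["img"]); save(n+"1.png",d["img"],1.5); print(n,d["c2w"][:3,3])
s=arm.observe();print(s)
E
```

```text
pics
top [ 0.43838043 -0.1024808   1.15365904]
scene [-0.04560439 -0.90122001  1.16088861]
{'clock': 0.1, 'joints': array([-1.40256736,  0.43512488,  0.02499594,  1.57395181, -0.01161522,
        1.13397235, -0.07511555]), 'dq': array([ 0.00128108, -0.00202103, -0.00105368, -0.00240348, -0.00015026,
        0.00050989, -0.00019915]), 'joint_efforts': array([ 4.75161840e-03, -6.69133401e+01,  9.88886990e-01, -3.15142894e+01,
       -6.04660087e-02,  3.73913522e-02,  6.16657599e-05]), 'position': array([0.16714259, 0.60175969, 0.19506238]), 'ee_rot': array([-4.24282695e-01, -3.11274747e+00,  2.05713062e-03]), 'force': array([-0.09242477,  0.20198899,  0.39663458]), 'ft_torque': array([ 0.03743513,  0.03678088, -0.03784768]), 'gripper_force': 0.0, 'width': 0.9994908851446281}
```

View pics/top1.png

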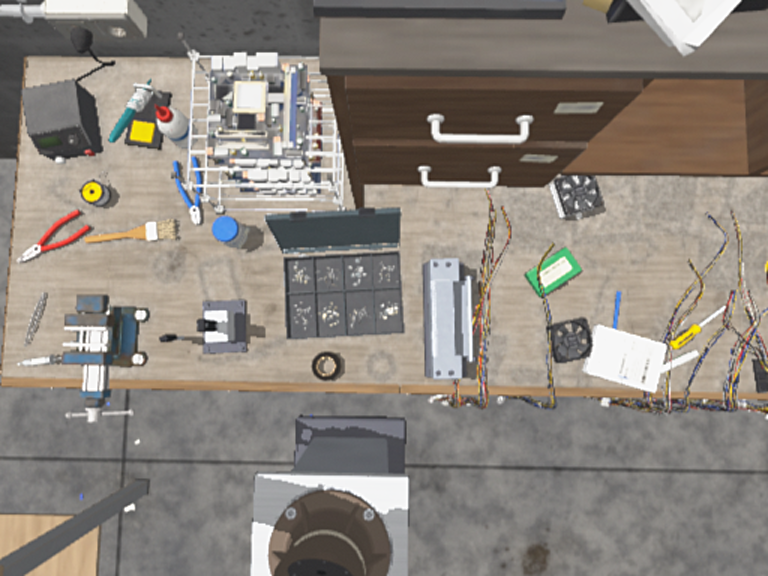

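View pics/scene1.png

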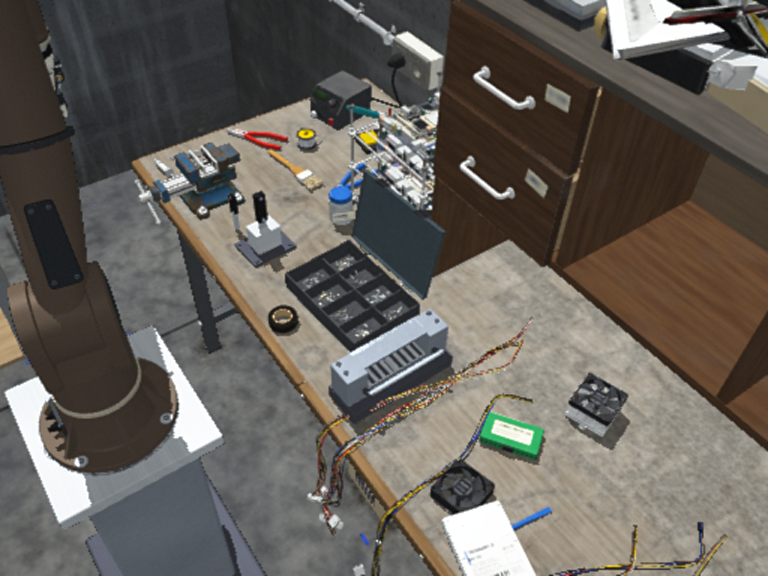

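Run:
```python
from h import *
t=np.load("pics/top_i.npy");s=np.load("pics/scene_i.npy")
a=cv2.resize(t[190:260,100:180],(400,350),interpolation=cv2.INTER_CUBIC)
b=cv2.resize(s[120:190,140:220],(400,350),interpolation=cv2.INTER_CUBIC)
save("crop1.png",np.hstack([a,b]))
P=np.load("pics/top_p.npy")
def blob(n,u0,u1,v0,v1,z0,z1):
    q=P[v0:v1,u0:u1].reshape(-1,3);q=q[(q[:,2]>z0)&(q[:,2]<z1)]
    r=cv2.minAreaRect((q[:,:2]*1000).astype(np.float32)); print(n,len(q),q.mean(0).round(4),r,q[:,2].max())
blob("block",130,170,195,240,.05,.075)
blob("plate",130,170,195,240,.005,.012)
blob("handleA",100,170,200,240,.10,.2)
blob("handleB",100,128,215,240,.03,.2)
blob("hood",275,320,165,260,.09,.115)
blob("base",275,320,165,260,.01,.3)
print(P[225,100:130].round(3)[::2]); print(P[216,130:165].round(3)[::2])
```

```text
block 250 [0.4518 0.2261 0.0615] ((451.89495849609375, 230.18431091308594), (59.6317138671875, 45.04387664794922), 3.958552360534668) 0.0675846545306642
plate 531 [0.4497 0.223  0.0083] ((452.79241943359375, 221.65724182128906), (131.7516632080078, 110.33361053466797), 0.4268094003200531) 0.011921591498339046
handleA 121 [0.4478 0.2426 0.1342] ((442.3741149902344, 275.38580322265625), (24.18433952331543, 109.23896026611328), 12.256341934204102) 0.15695301416850582
handleB 56 [0.4261 0.3165 0.0851] ((425.57843017578125, 318.4015197753906), (11.975076675415039, 17.88911247253418), 1.0498912334442139) 0.10489693650272414
hood 1382 [ 0.472  -0.2193  0.1022] ((473.48370361328125, -222.27662658691406), (231.15199279785156, 54.84891128540039), 1.831465721130371) 0.1089232594491405
base 2552 [ 0.4721 -0.2299  0.0785] ((459.954833984375, -245.0091552734375), (259.7889404296875, 116.84471130371094), 1.1968928575515747) 0.1089232594491405
[[ 0.424  0.387  0.   ]
 [ 0.424  0.382 -0.002]
 [ 0.424  0.376 -0.003]
 [ 0.426  0.327  0.101]
 [ 0.426  0.323  0.097]
 [ 0.426  0.316  0.099]
 [ 0.426  0.312  0.096]
 [ 0.426  0.312  0.081]
 [ 0.426  0.31   0.07 ]
 [ 0.426  0.31   0.053]
 [ 0.425  0.317  0.02 ]
 [ 0.425  0.32  -0.006]
 [ 0.425  0.31   0.003]
 [ 0.425  0.306 -0.002]
 [ 0.426  0.3   -0.005]]
[[ 0.454  0.294 -0.002]
 [ 0.452  0.236  0.153]
 [ 0.452  0.23   0.153]
 [ 0.452  0.224  0.155]
 [ 0.453  0.223  0.141]
 [ 0.453  0.223  0.124]
 [ 0.453  0.223  0.104]
 [ 0.454  0.223  0.087]
 [ 0.454  0.225  0.061]
 [ 0.454  0.218  0.062]
 [ 0.454  0.213  0.06 ]
 [ 0.455  0.209  0.052]
 [ 0.455  0.21   0.026]
 [ 0.455  0.209  0.009]
 [ 0.455  0.202  0.008]
 [ 0.456  0.196  0.007]
 [ 0.456  0.19   0.008]
 [ 0.456  0.185  0.001]]
```

View pics/crop1.png

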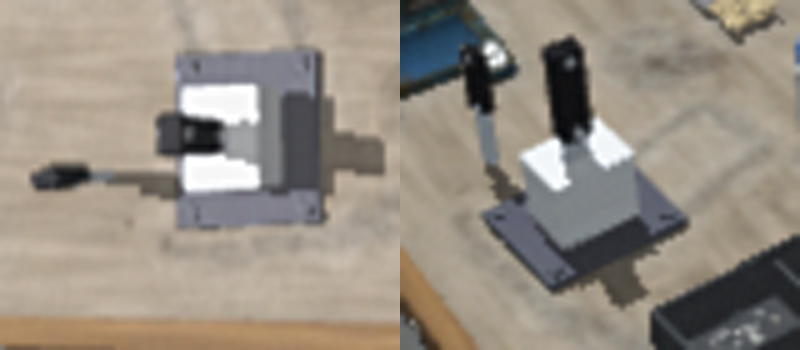

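Two upright gauges: A in the stand at top px (205,325), with its top at 154 mm, and B loose at (170,338), only 105 mm tall. A fits the length given (8+146 = 154 mm), and the crop confirms it is the larger one in the block. I'll go above it.

Request:
jog_arm([
  [[2,-2,5],[0,0,4],0.5],
  [[6,-7,9],[0,0,8],0.5],
  [[10,-12,11],[0,0,12],0.5],
  [[14,-17,11],[0,0,17],0.5],
  [[18,-22,11],[0,0,17],0.5],
  [[22,-28,11],[0,0,17],0.5],
  [[26,-33,11],[0,0,17],0.5],
  [[28.5,-37,11],[0,0,17],0.5],
])

```text
clock: 1.1
position: [0.4446, 0.2428, 0.3056]
ee_rot: [0.041, -3.141, 0.0]
force: [1.2, 1.1, -0.2]
width: 0.497
gripper_force: 0.0
```

Request:
jog_arm([
  [[0,0,0],[0,0,0],0.5],
  [[0,0,0],[0,0,0],0.5],
])

```text
clock: 1.35
position: [0.4434, 0.2449, 0.3055]
ee_rot: [0.04, -3.141, -0.0]
force: [-1.2, 0.4, -0.2]
width: 0.503
gripper_force: 0.0
```

Run:
```python
from h import *
d=grab("wrist");P=pts(d);np.save("pics/w1p.npy",P);save("w1.png",d["img"],1.5)
s=arm.observe();print(s["position"],R.from_rotvec(s["ee_rot"]).as_matrix().round(3),d["c2w"][:3,3])
def blob(n,z0,z1):
    m=((P[...,2]>z0)&(P[...,2]<z1)&(abs(P[...,0]-.452)<.1)&(abs(P[...,1]-.231)<.08)&(d["depth"]>0)).astype(np.uint8)
    k,l,st,_=cv2.connectedComponentsWithStats(m); i=1+np.argmax(st[1:,4])
    q=P[l==i]; print(n,st[i],q.mean(0).round(4),cv2.minAreaRect((q[:,:2]*1000).astype(np.float32)))
blob("top",.145,.165);blob("block",.057,.068);blob("plate",.004,.013)
```

```text
[0.4429636  0.24570953 0.30547203] [[-1.    -0.027 -0.001]
 [-0.027  1.     0.   ]
 [ 0.001  0.    -1.   ]] [0.36124264 0.24367799 0.49311592]
top [243 169  14  19 239] [0.4515 0.2329 0.1519] ((452.0972595214844, 233.2443389892578), (22.655118942260742, 16.53696632385254), 1.2520558834075928)
block [236 145  30  39 755] [0.4474 0.2334 0.0608] ((453.049560546875, 232.76885986328125), (60.284759521484375, 43.85945129394531), 3.504347562789917)
plate [ 225  125   54   64 1944] [0.4436 0.2336 0.0069] ((453.1688537597656, 232.7237091064453), (110.14947509765625, 89.80764770507812), 3.553382635116577)
```

View pics/w1.png

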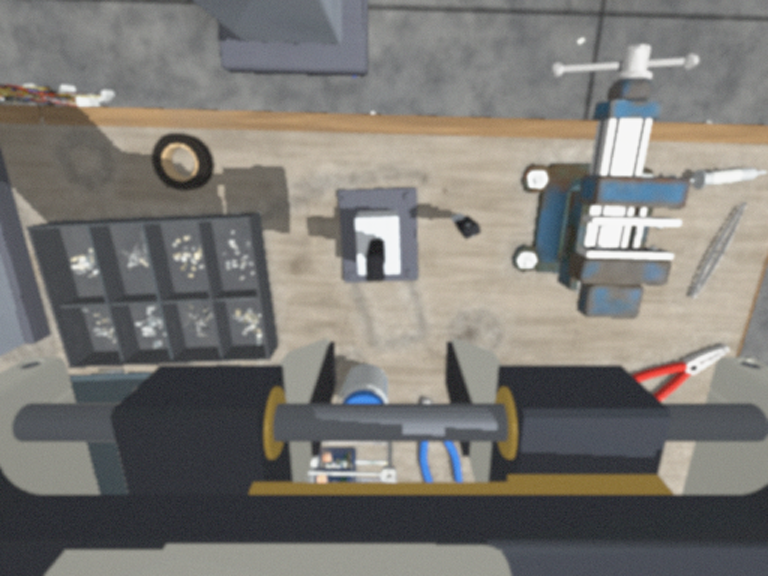

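Wrist view: the target gauge's handle is at (376,260) in the white block; B is the small black dot at (466,225); the tape roll is at (183,160). Gauge at (0.4525, 0.233), yaw 3.5°.

Request:
jog_arm([
  [[1,-1.3,-3],[0,0,2],0.5],
  [[1,-1.3,-8],[0,0,2],0.5],
  [[1,-1.3,-13],[0,0,2],0.5],
  [[1,-1.3,-13],[0,0,2],0.5],
], newtons=60)

```text
clock: 1.9
position: [0.4506, 0.2318, 0.1729]
ee_rot: [0.099, -3.134, 0.006]
force: [-0.1, -0.1, -0.1]
width: 0.498
gripper_force: 0.0
```

Request:
jog_arm([
  [[0.1,0.1,-4],[0,0,0],0.5],
  [[0.1,0.1,-7.2],[0,0,0],0.5],
  [[0.1,0.1,-7.2],[0,0,0],0.5],
  [[0.1,0.1,-7.2],[0,0,0],0.0],
  [[0.1,0.1,-7.2],[0,0,0],0.0],
  [[0.1,0.1,-7.2],[0,0,0],0.0],
  [[0.1,0.1,-7.2],[0,0,0],0.0],
  [[0.1,0.1,-7.2],[0,0,0],0.0],
], newtons=60)

```text
clock: 2.9
position: [0.4553, 0.2329, 0.1043]
ee_rot: [-0.095, 3.139, 0.001]
force: [-0.6, 0.4, 5.1]
width: 0.171
gripper_force: 60.0
```

Request:
jog_arm([
  [[0,0,3],[0,0,0],0.0],
  [[0,0,8],[0,0,0],0.0],
  [[0,0,13],[0,0,0],0.0],
  [[0,-3,18],[0,0,-8],0.0],
  [[0,-8,21],[0,0,-17],0.0],
  [[0,-13,23],[0,0,-27],0.0],
  [[0,-19,23],[0,0,-37],0.0],
  [[0,-25,23],[0,0,-47],0.0],
])

```text
clock: 3.9
position: [0.4543, -0.019, 0.3339]
ee_rot: [1.172, 2.914, 0.001]
force: [1.5, -0.3, -1.0]
width: 0.167
gripper_force: 60.0
```

Request:
jog_arm([
  [[0,-5,0],[0,0,-9],0.0],
  [[0,-10,0],[0,0,-18],0.0],
  [[0,-15,0],[0,0,-27],0.0],
  [[0,-20,0],[0,0,-36],0.0],
  [[0,-25,0],[0,0,-44],0.0],
  [[0,-28,0],[0,0,-44],0.0],
  [[0,-28,0],[0,0,-44],0.0],
])

```text
clock: 4.78
position: [0.4536, -0.2996, 0.3333]
ee_rot: [-2.178, -2.264, 0.003]
force: [-1.0, 0.3, -1.1]
width: 0.169
gripper_force: 60.0
```

Run:
```python
from h import *
d=grab("wrist");P=pts(d);np.save("pics/w2p.npy",P);save("w2.png",d["img"],1.5)
s=arm.observe();print(s["position"],R.from_rotvec(s["ee_rot"]).as_matrix().round(3),s["joints"].round(2),s["width"],d["c2w"].round(3))
def blob(n,z0,z1):
    m=((P[...,2]>z0)&(P[...,2]<z1)&(abs(P[...,0]-.46)<.16)&(abs(P[...,1]+.23)<.1)&(d["depth"]>0)).astype(np.uint8)
    k,l,st,_=cv2.connectedComponentsWithStats(m); i=1+np.argmax(st[1:,4])
    q=P[l==i]; print(n,st[i],q.mean(0).round(4),q.min(0).round(4),q.max(0).round(4),cv2.minAreaRect((q[:,:2]*1000).astype(np.float32)))
blob("hood",.094,.112);blob("rest",.06,.085)
```

```text
[ 0.45416175 -0.29784301  0.33324541] [[-0.041  0.999 -0.001]
 [ 0.999  0.041  0.   ]
 [ 0.    -0.001 -1.   ]] [-0.12  0.25  0.79  1.59 -0.18  1.38  0.73] 0.16804240785164778 [[ 0.999  0.038  0.012  0.451]
 [ 0.04  -0.952 -0.302 -0.216]
 [-0.001  0.303 -0.953  0.521]
 [ 0.     0.     0.     1.   ]]
hood [ 195   87  164   42 5708] [ 0.4735 -0.218   0.1008] [ 0.3573 -0.2526  0.0947] [ 0.5901 -0.1905  0.1059] ((473.67755126953125, -221.72860717773438), (232.0485076904297, 56.064964294433594), 1.7758429050445557)
rest [ 222  120  106   29 1226] [ 0.4782 -0.2676  0.0687] [ 0.3915 -0.2862  0.06  ] [ 0.5593 -0.237   0.0841] ((475.0003662109375, -261.3793640136719), (167.60508728027344, 44.6517448425293), 1.7268755435943604)
```

View pics/w2.png

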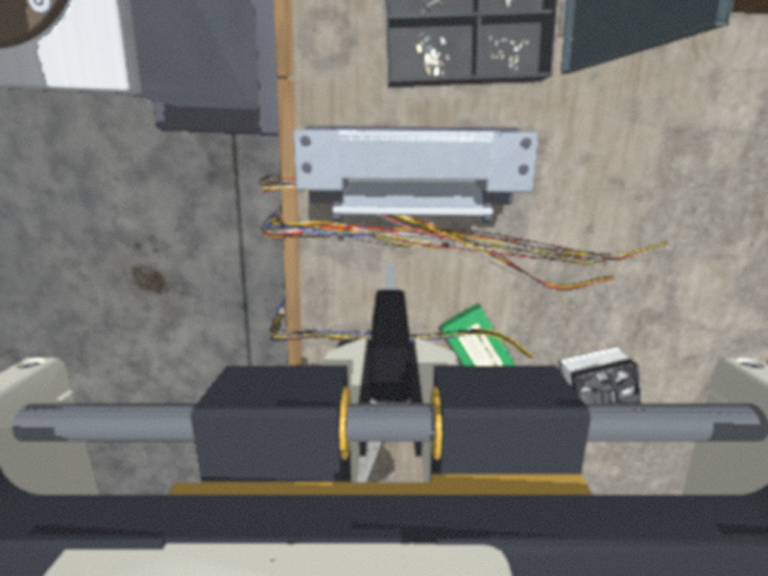

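The wrist view shows the hood at (295–535,130–190), the rest bar at (333–493,210), and the held gauge with its handle at (388,370) and blade tip at (390,268). Next: fit the rail frame and the gauge in hand.

Run:
```python
from h import *
P=np.load("pics/w2p.npy")
a=np.deg2rad(1.77);c=np.array([.4737,-.2217])
ry=-np.array([np.cos(a),np.sin(a)]);rx=np.array([-np.sin(a),np.cos(a)])
Q=P.reshape(-1,3);q=np.c_[(Q[:,:2]-c)@rx,(Q[:,:2]-c)@ry,Q[:,2]]
v,u=np.mgrid[:384,:512];U=u.ravel()
m=(q[:,2]>.096)&(q[:,2]<.107)&(abs(q[:,0])<.05)&(abs(q[:,1])<.125)
for lo,hi in [(-.12,-.1),(-.05,-.02),(-.02,.02),(.02,.05),(.1,.12)]:
    k=m&(q[:,1]>lo)&(q[:,1]<hi); print("hood y",lo,"x",np.percentile(q[k,0],[0.5,2,98,99.5]).round(4),"z",np.median(q[k,2]).round(4))
print("y ext",np.percentile(q[m,1],[.1,.5,99.5,99.9]).round(4))
# bar: profile of max z by x
k=(abs(q[:,1])<.06)&(q[:,0]<-.02)&(q[:,0]>-.09)&(q[:,2]>0.0)
for x in np.arange(-.075,-.02,.003):
    kk=k&(abs(q[:,0]-x)<.0015)
    if kk.sum(): print(x.round(4),kk.sum(),np.percentile(q[kk,2],[5,50,95]).round(4))
# bar y extent
kk=(abs(q[:,0]+.045)<.012)&(q[:,2]>.065)&(q[:,2]<.08); print("bar y",np.percentile(q[kk,1],[.5,99.5]).round(4))
# gauge
I=P
for r in range(175,240,5):
    row=P[r,235:285]; g=row[(row[:,2]>.15)&(row[:,2]<.4)]
    if len(g): print(r,len(g),np.median(g,0).round(4),np.ptp(g[:,0]).round(4))
```

```text
hood y -0.12 x [-0.0276 -0.0271  0.0272  0.0277] z 0.1009
hood y -0.05 x [-0.0154 -0.0153  0.0269  0.027 ] z 0.1008
hood y -0.02 x [-0.0158 -0.0156  0.0268  0.0279] z 0.1007
hood y 0.02 x [-0.0159 -0.0146  0.0276  0.0278] z 0.1007
hood y 0.1 x [-0.0266 -0.0264  0.027   0.0271] z 0.1008
y ext [-0.1153 -0.114   0.1145  0.1156]
-0.075 313 [0.0331 0.3817 0.4341]
-0.072 376 [0.031  0.409  0.4369]
-0.069 469 [0.0315 0.4289 0.4403]
-0.066 1944 [0.3666 0.385  0.4399]
-0.063 978 [0.2572 0.38   0.445 ]
-0.06 929 [0.3164 0.3699 0.4471]
-0.057 1234 [0.441  0.4703 0.4716]
-0.054 6219 [0.4513 0.456  0.472 ]
-0.051 21454 [0.451  0.4678 0.4751]
-0.048 4352 [0.4308 0.4514 0.4735]
-0.045 4387 [0.4322 0.4452 0.4529]
-0.042 3462 [0.4304 0.4514 0.453 ]
-0.039 5243 [0.434  0.4438 0.4518]
-0.036 147 [0.0552 0.057  0.0591]
-0.033 147 [0.0524 0.0543 0.056 ]
-0.03 146 [0.0497 0.0512 0.0532]
-0.027 146 [0.0465 0.0484 0.05  ]
-0.024 145 [0.0438 0.0455 0.0471]
-0.021 125 [0.0414 0.043  0.0446]
bar y [-0.083   0.0829]
180 5 [ 0.4525 -0.2868  0.2601] 0.0039
185 5 [ 0.4526 -0.2868  0.2771] 0.0036
190 6 [ 0.4531 -0.2866  0.2932] 0.0042
195 19 [ 0.4526 -0.2837  0.3155] 0.014
200 21 [ 0.4526 -0.2838  0.3271] 0.0149
205 22 [ 0.453  -0.2837  0.3378] 0.0151
210 23 [ 0.4527 -0.2838  0.3472] 0.0149
215 24 [ 0.4531 -0.2838  0.356 ] 0.0149
220 26 [ 0.4531 -0.2838  0.3638] 0.0157
225 26 [ 0.4531 -0.2836  0.3714] 0.0149
230 50 [ 0.4531 -0.2845  0.3767] 0.029
235 50 [ 0.4532 -0.2862  0.3795] 0.0279
```

```bash
cat >> h.py <<'E'
a=np.deg2rad(1.77);c0=np.array([.4737,-.2217,0])
RR=np.array([[-np.sin(a),-np.cos(a),0],[np.cos(a),-np.sin(a),0],[0,0,1]])
FT=np.array([.0023,0,.0873])
def Rt(th):
    t=np.deg2rad(th);return RR@np.array([[np.cos(t),0,np.sin(t)],[0,-1,0],[np.sin(t),0,-np.cos(t)]])
def plan(foot,th=38,back=0):
    s=arm.observe();M=Rt(th);p=c0+RR@np.array(foot)-M@(FT+[0,0,back])
    C=R.from_rotvec(s["ee_rot"]).as_matrix()
    return ((p-s["position"])*100).round(2),np.rad2deg(R.from_matrix(M@C.T).as_rotvec()).round(1)
def where():
    s=arm.observe();C=R.from_rotvec(s["ee_rot"]).as_matrix()
    M=RR.T@C
    print("t",s["clock"],"foot",(RR.T@(s["position"]+C@FT-c0)).round(4),"lean",np.rad2deg(np.arccos(-M[2,2])).round(2),"ty",M[:,1].round(3),"F",(RR.T@s["force"]).round(1),"T",(RR.T@s["ft_torque"]).round(2),"w",round(s["width"],3),s["gripper_force"])
E
python3 - <<'E'
from h import *
where();print(plan([.002,.058,.054],back=.12),plan([.002,.058,.054]))
print("insert dir",Rt(38)[:,2],"slide dir",RR[:,1])
E
```

```text
t 4.825 foot [-0.0732  0.022   0.2459] lean 0.07 ty [ 0.01  -1.    -0.001] F [ 0.8 -0.6 -1. ] T [0.1  0.02 0.02] w 0.168 59.99342679977417
(array([ -3.45,  -5.3 , -11.73]), array([38. ,  1.3, -0.6])) (array([ -3.68,   2.08, -21.19]), array([38. ,  1.3, -0.6]))
insert dir [-0.01901619  0.61536772 -0.78801075] slide dir [-0.99952287 -0.03088741  0.        ]
```

Request:
jog_arm([
  [[-1,-3,-1],[9.5,0.3,-0.2],0.0],
  [[-2,-5,-3],[19,0.6,-0.3],0.0],
  [[-3,-5.3,-6],[28.5,1,-0.4],0.0],
  [[-3.4,-5.3,-9],[38,1.3,-0.6],0.0],
  [[-3.4,-5.3,-11.7],[38,1.3,-0.6],0.0],
  [[-3.4,-5.3,-11.7],[38,1.3,-0.6],0.0],
  [[-3.4,-5.3,-11.7],[38,1.3,-0.6],0.0],
])

```text
clock: 5.7
position: [0.4218, -0.3495, 0.2184]
ee_rot: [-1.805, -1.869, -0.625]
force: [-0.6, -0.6, -0.8]
width: 0.169
gripper_force: 60.0
```

Run:
```python
from h import *
where();print(plan([.002,.058,.056]))
print(plan([.002,.058,.056],back=.12))
P=pts(grab("scene"))
# gauge points in rail frame (blade+handle) below fingers
q=(P.reshape(-1,3)-c0)@RR
k=(abs(q[:,1]-.058)<.02)&(q[:,2]>.115)&(q[:,2]<.24)&(q[:,0]>-.2)&(q[:,0]<-.03)
q=q[k]
ax=np.array([-np.sin(np.deg2rad(38)),0,np.cos(np.deg2rad(38))]);px=np.array([np.cos(np.deg2rad(38)),0,np.sin(np.deg2rad(38))])
f=np.array([.002,.058,.056])+.12*ax
s=(q-f)@ax;w=(q-f)@px
for b in np.arange(-.02,.09,.01):
    m=(s>b)&(s<b+.01)
    if m.sum(): print(b.round(3),m.sum(),np.percentile(w[m],[5,50,95]).round(4),np.percentile(q[m,1],[5,50,95]).round(4))
```

```text
t 5.7 foot [-0.0706  0.0558  0.151 ] lean 37.96 ty [ 0.003 -1.     0.004] F [-0.6  0.6 -0.8] T [ 0.05  0.9  -0.03] w 0.169 59.99375402927399
(array([-0.44,  7.25, -9.5 ]), array([ 0. ,  0.2, -0.2]))
(array([-0.21, -0.14, -0.04]), array([ 0. ,  0.2, -0.2]))
0.02 1 [0.0101 0.0101 0.0101] [0.0531 0.0531 0.0531]
0.07 1 [0.0135 0.0135 0.0135] [0.0538 0.0538 0.0538]
```

Request:
jog_arm([
  [[-0.2,1.6,-2],[0,0,0],0.0],
  [[-0.4,3.7,-4.8],[0,0,0],0.0],
  [[-0.4,5.7,-7.5],[0,0,0],0.0],
  [[-0.4,7.2,-9.5],[0,0,0],0.0],
  [[-0.4,7.2,-9.5],[0,0,0],0.0],
  [[-0.4,7.2,-9.5],[0,0,0],0.0],
])

```text
clock: 6.5
position: [0.4175, -0.2792, 0.1234]
ee_rot: [-1.807, -1.869, -0.625]
force: [-0.0, -0.7, -0.2]
width: 0.168
gripper_force: 60.0
```

Run:
```python
from h import *
where();print(plan([.002,.058,.051]))
```

```text
t 6.5 foot [-0.0003  0.0578  0.0559] lean 37.9 ty [ 0.001 -1.     0.004] F [-0.7  0.  -0.2] T [ 0.08  0.91 -0.06] w 0.168 59.99366641044617
(array([-0.01,  0.22, -0.5 ]), array([ 0.1,  0.2, -0.1]))
```

Request:
jog_arm([
  [[0,0.1,-0.2],[0,0,0],0.0],
  [[0,0.1,-0.4],[0,0,0],0.0],
  [[0,0.1,-0.4],[0,0,0],0.0],
])

```text
clock: 6.88
position: [0.4168, -0.2778, 0.118]
ee_rot: [-1.807, -1.866, -0.625]
force: [0.1, -1.5, 1.8]
width: 0.168
gripper_force: 60.0
```

Request:
jog_arm([
  [[0,0,-0.1],[0,0,0],0.0],
  [[0,0,-0.15],[0,0,0],0.0],
  [[0,0,-0.15],[0,0,0],0.0],
])

```text
clock: 7.25
position: [0.4169, -0.2784, 0.1172]
ee_rot: [-1.808, -1.867, -0.625]
force: [0.4, -4.7, 9.4]
width: 0.169
gripper_force: 60.0
```

Run:
```python
from h import *
where()
```

```text
t 7.25 foot [0.0006 0.0583 0.0498] lean 37.95 ty [-0.    -1.     0.003] F [-4.7 -0.2  9.4] T [0.06 0.11 0.04] w 0.169 60.00497102737427
```

Foot is on the track with about 9 N. Now draw it along.

Request:
jog_arm([
  [[0.15,0,0],[0,0,0],0.0],
  [[0.3,0.01,0],[0,0,0],0.0],
  [[0.45,0.01,0],[0,0,0],0.0],
  [[0.6,0.02,0],[0,0,0],0.0],
  [[0.75,0.02,0],[0,0,0],0.0],
  [[0.9,0.03,0],[0,0,0],0.0],
  [[1.05,0.03,0],[0,0,0],0.0],
  [[1.2,0.04,0],[0,0,0],0.0],
])

```text
clock: 8.25
position: [0.4277, -0.2771, 0.1169]
ee_rot: [-1.806, -1.864, -0.624]
force: [-1.7, -1.0, 4.3]
width: 0.167
gripper_force: 60.0
```

Run:
```python
from h import *
where()
```

```text
t 8.25 foot [0.0016 0.0477 0.0495] lean 38.06 ty [ 0.001 -1.     0.001] F [-1.   1.8  4.3] T [ 0.55 -0.17  0.44] w 0.167 60.04082143306732
```

Request:
jog_arm([
  [[0.1,0,-0.08],[0,0,0],0.0],
  [[0.2,0.01,-0.08],[0,0,0],0.0],
  [[0.3,0.01,-0.08],[0,0,0],0.0],
  [[0.4,0.01,-0.08],[0,0,0],0.0],
  [[0.5,0.02,-0.08],[0,0,0],0.0],
  [[0.6,0.02,-0.08],[0,0,0],0.0],
  [[0.7,0.02,-0.08],[0,0,0],0.0],
  [[0.8,0.02,-0.08],[0,0,0],0.0],
])

```text
clock: 9.25
position: [0.4358, -0.2766, 0.1163]
ee_rot: [-1.805, -1.864, -0.625]
force: [-4.7, -1.9, 8.3]
width: 0.172
gripper_force: 60.1
```

Request:
jog_arm([
  [[0.1,0,0],[0,0,0],0.0],
  [[0.2,0.01,0],[0,0,0],0.0],
  [[0.3,0.01,0],[0,0,0],0.0],
  [[0.4,0.01,0],[0,0,0],0.0],
  [[0.5,0.02,0],[0,0,0],0.0],
  [[0.6,0.02,0],[0,0,0],0.0],
  [[0.7,0.02,0],[0,0,0],0.0],
  [[0.8,0.02,0],[0,0,0],0.0],
])

```text
clock: 10.25
position: [0.4434, -0.2761, 0.1162]
ee_rot: [-1.805, -1.863, -0.624]
force: [-4.9, -0.6, 8.0]
width: 0.168
gripper_force: 60.2
```

Run:
```python
from h import *
where()
```

```text
t 10.25 foot [0.0023 0.0321 0.0489] lean 38.14 ty [ 0.001 -1.     0.   ] F [-0.4  4.9  8. ] T [ 1.55 -0.65  1.21] w 0.168 60.21828532218933
```

Request:
jog_arm([
  [[0.1,0,0],[0,0,0],0.0],
  [[0.2,0.01,0],[0,0,0],0.0],
  [[0.3,0.01,0],[0,0,0],0.0],
  [[0.4,0.01,0],[0,0,0],0.0],
  [[0.5,0.02,0],[0,0,0],0.0],
  [[0.6,0.02,0],[0,0,0],0.0],
  [[0.7,0.02,0],[0,0,0],0.0],
  [[0.8,0.02,0],[0,0,0],0.0],
])

```text
clock: 11.25
position: [0.4514, -0.2757, 0.1161]
ee_rot: [-1.804, -1.863, -0.624]
force: [-4.2, 0.4, 6.5]
width: 0.175
gripper_force: 60.1
```

Request:
jog_arm([
  [[0.1,0,-0.03],[0,0,0],0.0],
  [[0.2,0,-0.03],[0,0,0],0.0],
  [[0.3,0,-0.03],[0,0,0],0.0],
  [[0.4,0,-0.03],[0,0,0],0.0],
  [[0.5,0.01,-0.03],[0,0,0],0.0],
  [[0.6,0.01,-0.03],[0,0,0],0.0],
  [[0.7,0.01,-0.03],[0,0,0],0.0],
  [[0.8,0.01,-0.03],[0,0,0],0.0],
])

```text
clock: 12.25
position: [0.4594, -0.2755, 0.1158]
ee_rot: [-1.804, -1.863, -0.624]
force: [-4.6, -0.1, 5.5]
width: 0.166
gripper_force: 60.1
```

Request:
jog_arm([
  [[0.1,0,-0.07],[0,0,0],0.0],
  [[0.2,0,-0.07],[0,0,0],0.0],
  [[0.3,0,-0.07],[0,0,0],0.0],
  [[0.4,0,-0.07],[0,0,0],0.0],
  [[0.5,0.01,-0.07],[0,0,0],0.0],
  [[0.6,0.01,-0.07],[0,0,0],0.0],
  [[0.7,0.01,-0.07],[0,0,0],0.0],
  [[0.8,0.01,-0.07],[0,0,0],0.0],
])

```text
clock: 13.25
position: [0.4676, -0.2756, 0.1151]
ee_rot: [-1.804, -1.863, -0.624]
force: [-4.3, -0.3, 6.7]
width: 0.172
gripper_force: 60.1
```

Run:
```python
from h import *
where()
```

```text
t 13.25 foot [0.0021 0.0078 0.0478] lean 38.15 ty [ 0.001 -1.     0.   ] F [-0.2  4.3  6.7] T [ 1.28 -0.47  1.01] w 0.172 60.13831436634064
```

Run:
```python
from h import *
d=grab("wrist");P=pts(d);s=arm.observe();C=R.from_rotvec(s["ee_rot"]).as_matrix()
q=(P-s["position"])@C
for r in range(172,240,6):
    g=q[r,225:290]; g=g[(abs(g[:,0])<.03)&(abs(g[:,1])<.012)&(g[:,2]<.1)]
    if len(g)>3: print(r,len(g),np.median(g,0).round(4))
e=grab("scene");uv=[]
for f in [[0,0.008,.06]]:
    p=np.linalg.inv(e["c2w"])@np.append(c0+RR@np.array(f),1);uv=(p[0]/p[2]*e["fx"]+e["cx"],p[1]/p[2]*e["fy"]+e["cy"]);print(uv)
u,v=map(int,uv);save("s2.png",np.hstack([cv2.resize(e["img"][max(v-60,0):v+60,u-80:u+80],(400,300)),cv2.resize(d["img"],(400,300))]))
```

```text
172 29 [0.0278 0.0003 0.0402]
178 29 [0.0235 0.0003 0.0369]
184 29 [0.0182 0.0003 0.0376]
190 16 [-0.0035 -0.0026  0.0911]
196 24 [ 0.0165 -0.0001  0.0109]
202 25 [ 0.0161 -0.0004 -0.0014]
208 25 [ 0.0157 -0.0004 -0.0122]
214 25 [ 0.0155 -0.0003 -0.0223]
220 26 [ 0.0151 -0.     -0.0309]
226 33 [ 0.0148 -0.0003 -0.0389]
232 42 [ 0.014  -0.     -0.0453]
238 43 [ 0.0112 -0.0003 -0.0471]
(np.float64(257.0006483503675), np.float64(239.54261435093332))
```

View pics/s2.png

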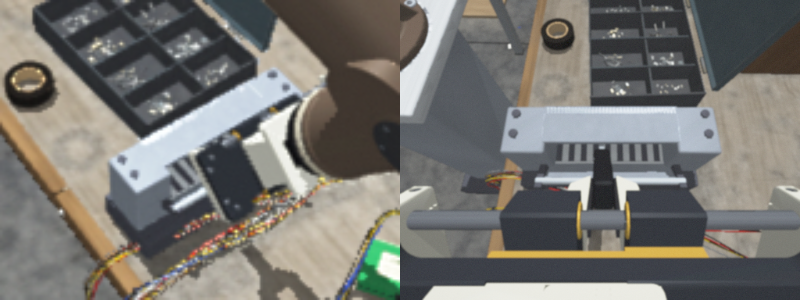

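Scene crop: the gripper (230,180) holds the shaft over the bar, with the foot under the hood. Wrist view: the handle is at (603,165) among the dark bands (565–640,155). The gauge has turned about 2° in the fingers, so it leans about 40°, and the foot is still on the track. I'll go on with light pressure.

Request:
jog_arm([
  [[0.1,-0.02,0],[0,0,0],0.0],
  [[0.2,-0.04,0],[0,0,0],0.0],
  [[0.3,-0.06,0],[0,0,0],0.0],
  [[0.4,-0.08,0],[0,0,0],0.0],
  [[0.5,-0.1,0],[0,0,0],0.0],
  [[0.6,-0.1,0],[0,0,0],0.0],
  [[0.7,-0.1,0],[0,0,0],0.0],
  [[0.8,-0.1,0],[0,0,0],0.0],
])

```text
clock: 14.35
position: [0.4769, -0.2774, 0.1141]
ee_rot: [-1.807, -1.866, -0.624]
force: [-1.8, 0.2, -0.8]
width: 0.167
gripper_force: 60.0
```

The vertical load vanished, so the foot has likely entered the slot. I'll press straight down.

Request:
jog_arm([
  [[0,0,-0.1],[0,0,0],0.0],
  [[0,0,-0.2],[0,0,0],0.0],
  [[0,0,-0.3],[0,0,0],0.0],
  [[0,0,-0.3],[0,0,0],0.0],
])

```text
clock: 14.85
position: [0.4767, -0.277, 0.1113]
ee_rot: [-1.806, -1.865, -0.625]
force: [-1.8, 0.4, -1.4]
width: 0.171
gripper_force: 60.0
```

Run:
```python
from h import *
where()
```

```text
t 14.85 foot [ 0.0002 -0.0014  0.044 ] lean 38.03 ty [ 0.001 -1.     0.002] F [ 0.4  1.8 -1.4] T [0.35 0.95 0.2 ] w 0.171 59.951282143592834
```

Request:
jog_arm([
  [[0,0,-0.2],[0,0,0],0.0],
  [[0,0,-0.4],[0,0,0],0.0],
  [[0,0,-0.6],[0,0,0],0.0],
  [[0,0,-0.75],[0,0,0],0.0],
  [[0,0,-0.75],[0,0,0],0.0],
])

```text
clock: 15.48
position: [0.4768, -0.2775, 0.1044]
ee_rot: [-1.807, -1.866, -0.625]
force: [-1.7, -2.7, 4.2]
width: 0.17
gripper_force: 60.0
```

Run:
```python
from h import *
where()
```

```text
t 15.475 foot [-0.0003 -0.0015  0.037 ] lean 38.0 ty [ 0.    -1.     0.003] F [-2.6  1.7  4.2] T [0.56 0.34 0.4 ] w 0.17 59.98656928539276
```

Fully down, with bottom contact near z = 0.039. Release.

Request:
jog_arm([
  [[0,0,0.05],[0,0,0],0.2],
  [[0,0,0.05],[0,0,0],0.25],
  [[0,0,0.05],[0,0,0],0.3],
  [[0,0,0.05],[0,0,0],0.4],
  [[0,0,0.05],[0,0,0],0.5],
  [[0,0,0.05],[0,0,0],0.5],
  [[0,0,0.05],[0,0,0],0.5],
])

```text
clock: 16.35
position: [0.4768, -0.2771, 0.1044]
ee_rot: [-1.806, -1.866, -0.625]
force: [-0.2, -0.8, -0.4]
width: 0.497
gripper_force: 0.0
```

Request:
jog_arm([
  [[0,-1.2,1.6],[0,0,0],0.5],
  [[0,-3.1,4],[0,0,0],0.5],
  [[0,-5.5,7],[0,0,0],0.5],
  [[0,-8.2,10.5],[0,0,0],0.5],
  [[0,-11,14],[0,0,0],0.5],
  [[0,-14,18],[0,0,0],0.5],
  [[0,-14,18],[0,0,0],0.5],
])

```text
clock: 17.23
position: [0.4759, -0.4216, 0.2883]
ee_rot: [-1.814, -1.871, -0.628]
force: [-0.6, -0.2, 0.5]
width: 0.5
gripper_force: 0.0
```

Run:
```python
from h import *
where()
e=grab("wrist");save("e1.png",e["img"][60:330,130:400],2.2)
q=(pts(e).reshape(-1,3)-c0)@RR
k=(abs(q[:,1])<.012)&(q[:,2]>.085)&(q[:,2]<.2)&(q[:,0]>-.15)&(q[:,0]<-.025);q=q[k]
for x in np.arange(-.13,-.02,.01):
    m=abs(q[:,0]-x)<.005
    if m.sum()>2: print(x.round(3),m.sum(),np.median(q[m],0).round(4))
```

```text
t 17.225 foot [-0.1447  0.0032  0.2206] lean 37.67 ty [-0.003 -1.     0.009] F [-0.2  0.6  0.5] T [ 0.04  0.79 -0.01] w 0.5 0.0
-0.1 53 [-0.098  -0.0008  0.1304]
-0.09 118 [-0.0901 -0.0007  0.1375]
-0.08 44 [-0.082  -0.0007  0.1403]
-0.07 37 [-0.07    0.0004  0.1289]
-0.06 36 [-0.0598  0.001   0.118 ]
-0.05 28 [-0.0492  0.0009  0.1081]
-0.04 24 [-0.0407 -0.      0.0982]
```

View pics/e1.png

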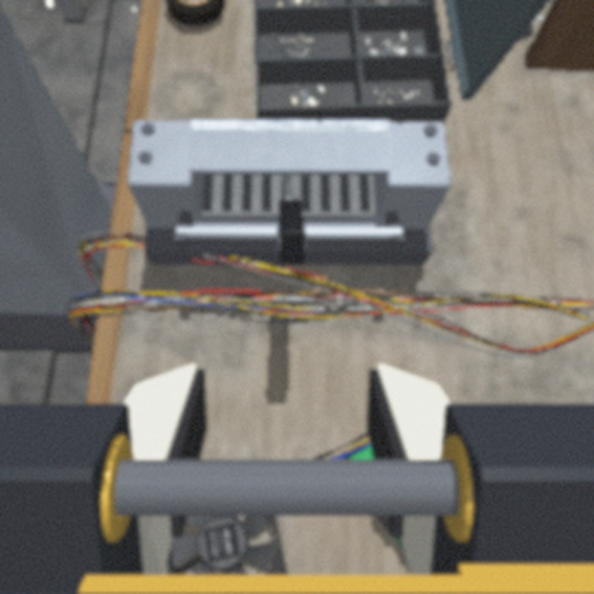

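The released gauge leans on the rest bar, with its handle at (291,230) crossing the bar. Lean is about 44.5°, the foot line runs to z≈0.038, and the gripper is clear.

```bash
python3 -c "
from cell import arm
print(arm.sign_off())"
```

```text
the job is handed in; nothing more can be done
None
```

The gauge is in the slot with its foot fully down (rail y ≈ 0, foot centre about 38 mm up). It leans on the rest bar at about 44.5° and is released; the job was handed in at about 17 s, with no verdict returned, and the jar, bit box and tape roll were not touched.

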